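Rebuild the plate stack of a kitchen mill

ROBOT

A 6-joint arm with a two-finger parallel gripper is mounted at the origin on the work surface. World frame = base frame: x ahead of the robot, y to its left, z up, the work surface at z = 0. Lengths are in mm, angles in rad, forces in N, time in s.
With the tool pointing down it reaches from about 350 to 775 mm from the base axis. Payload 7.3 kg.
Tool frame: the origin (TCP) lies midway between the tips of the shut fingers; the grasp point (between the pads) lies 19 mm behind it (bot.tcp_to_grasp is the distance from the TCP to the grasp point, in mm); z points along the fingers, y is the line along which they close (so a half turn about z gives the same grasp; the last joint's range is limited). The gripper opens to 92 mm and grips with 3 to 60 N. Pads are 19 mm wide; open, the fingers measure 130 mm over their backs; the gripper's body (75 mm by 190 mm) begins 47 mm behind the grasp point.
Start: joints at [0.989, 0.342, 1.524, -0, 1.275, -0.146], TCP at [221.61, 475.956, 226.741] pointing down, gripper open.
Joint ranges: [-2.53, 2.53], [-0.77, 2.02], [0.04, 2.7], [-1, 4.14], [0.28, 2.66], [-3.11, 3.11]. Speed limits (rad/s): [2.57, 2.57, 3.14, 3.14, 3.14, 3.14].

INTERFACE

Orientations are given as [roll, pitch, yaw] about the fixed x, y, z axes, in that order (R = Rz(yaw) Ry(pitch) Rx(roll)).
In Python, from plant import bot, viewer gives the robot as it stands. The module is installed in compiled form; this text tells all that it offers.
- The arm moves only by the shell command python3 -m handwheel 'ROWS'. ROWS is text: rows parted by semicolons, each of 7 numbers parted by spaces: the shift along the tool's x, y, z scaled (see below), then the turn, a rotation vector about the tool's x, y, z scaled (see below), then the opening, from -1 (shut) to 1 (fully open), so that 0 is half open. In form: tx ty tz rx ry rz gripper; .... A call has 1 to 8 rows; each row is the pose to reach, as a shift and turn from the pose commanded when the call began, along the tool's axes at that moment, turning the shorter way round; what a row does not reach only later rows make up. The controller multiplies each number of a shift by 10 cm and each number of a turn by pi rad. A row lasts 1/12 s, in which the tool goes at most 41.7 mm and 7.16 degrees, less where a joint would pass 70% of its speed; a pose out of reach is approached as far as the arm can. A call with a number of a shift or a turn outside -1 to 1 is refused whole. A call with a gripper value outside its range is refused whole. The fingers move at their own pace and stop on an object; the grip force is fixed at half the most. Time passes only in rows, so rows that repeat a pose let the fingers close. It gives the time, the measured TCP pose, the force, the opening and the grip force at its end, in the units of the state.
- bot.get_obs(): the state, without advancing time (a new reading comes with each control period).
- viewer.capture(name): name is "scene" or "top" or "wrist"; returns a dict with "frame" (384x512x3 uint8, red, green, blue), "fov_y" (degrees; the focal length in pixels is half the picture's height over the tangent of half this angle, whatever the lens; pixels are square), "cx", "cy" (the principal point, pixels), "T" (4x4, takes a point from camera to world coordinates). Camera axes: x right, y down, z forward; pixel columns grow to the right and rows downward; lengths in mm; the calibration is good to about 2 mm. A picture is of the moment at which its call begins. There is no depth.
- bot.close_job(): hands the job in; it is judged then, once.
Trained networks look in a picture, given as the dict that the camera call returned (one of the last four; its "shot" number tells which), for a name from the list of things; names that differ only in an ending like _2 or _b are one class to them, and where a whole thing is asked for, a point or a joint stands for the part that bears it (a point fixed in the world has none). Each returns a list of dicts, best first, with "score" (0 to 1); they miss things now and then, are a little off and sometimes report something else, mostly with a low value. They report only what shows in the picture. A call takes as long as a camera call. They do not tell look-alikes from the thing itself.
- viewer.recognise(target, picture): "centre" ([column, row] in pixels, amid what is visible of it).
- viewer.cut_out(target, picture): "pixels" (384x512 bool, what is visible of it) and "centre" ([column, row] in pixels, amid what is visible of it).
The state is a dict: "time": time; "joint_positions": joint angles; "dq": joint speeds; "tau": joint torques, N m; "tool_pos": TCP position; "tcp_rot": TCP orientation; "contact_force": force on the tool from outside, world axes, zero at the start; "moment": the same for the moment, N m; "grip_width": finger opening in mm; "finger_force": force on a finger pad.
Only numpy, scipy, OpenCV 4.12 (cv2) and the standard library are available. Lean on these libraries where they do the work, as an engineer would, in place of code of your own. Each camera call takes 0.05 s, during which the arm holds its last target. There are 200 camera calls.

TASK

Put the two steel plates back on the mill's splined drive hub: the thick plate first, fully home on the collar, then the thin plate flat on top of it with its lug on the opposite side from the thick plate's lug, so that the mill runs balanced. Go gently: turn each plate under light pressure until its teeth find the splines, never force it down. Let go of both and leave the other kitchen things where they are.

Things in the scene. Friction and masses are not known exactly. Their poses are not given: they have to be found in the camera images.
- mill: Fixed kitchen mill, hopper off: white housing 160 x 160 mm, top 60 mm above the counter. Origin on the counter under its centre, z up, x and y along its sides. From its centre rise a collar (42 mm across, 60 to 85 high) and on it the steel drive hub; both float on one upright spring (2.5 N/mm, 14 mm of give). The hub stands at any angle about z, NOT told by any pose: feel or look. Forces on the mill stay below 30 N.
- hub_seat (a point): On the hub's axis at the collar's top (85 mm high), where the first plate's underside ends up. Axes: the mill's; it moves down with the spring, does not turn. The hub turns only stiffly (0.12 N m), more than the rub of a lightly pressed plate, but follows a gripped plate once their teeth mesh.
- rib_top (a point): On the hub's axis at the top of its splines (113 mm high): a cross of four ribs 7 mm wide, 29.6 mm over opposite ribs, from 85 mm up. A plate rests on them until its teeth lie between the ribs (within about 6 degrees, every 90 degrees of turn; the lug then points along a rib), then sinks 28 mm to the collar.
- hub_top (a point): On the hub's axis at the top of its pilot nose (127 mm high). The nose is the smooth round core above the ribs, 18 mm across, tapering to 10 mm over its last 8 mm. A plate's teeth pass over it with about 1.3 mm play all round. Axes: the mill's.
- thick_plate: Loose steel mill plate, flat on the counter: eight-sided ring 60 mm across flats, 14 thick, slanting dark grooves on its face, 260 g. Origin: centre of its underside, z up (keep this side up). One lug sticks out along +x to 46 mm. Bore 32 mm with four inward teeth (7.4 wide, opposite tips 20.6 apart) at 45, 135, 225, 315 degrees from +x. Its flats at +y and -y stay free on counter and mill: grasp them from above.
- thin_plate: Loose steel mill plate, flat on the counter: eight-sided ring 66 mm across flats, 9 thick, a ring of eight dark round holes on its face, 200 g. Origin: centre of its underside, z up (keep this side up). One lug sticks out along +x to 46 mm. Bore 32 mm with four inward teeth (7.4 wide, opposite tips 20.6 apart) at 45, 135, 225, 315 degrees from +x. Its flats at +y and -y stay free on counter and mill: grasp them from above.
- thick_plate_lug (a point): Middle of the thick plate's lug, 40 mm from the plate's axis along its +x.
- thin_plate_lug (a point): Middle of the thin plate's lug, 40 mm from the plate's axis along its +x.
- gasket: Bystander, not to be disturbed: a black rubber ring lying flat, 60 across, 8 high (mm).
- spoon: Bystander, not to be disturbed: a spoon lying on the counter.
- spatula: Bystander, not to be disturbed: a spatula lying on the counter.
- jar: Bystander, not to be disturbed: a closed amber glass jar, 80 across, 110 high (mm).
- mug: Bystander, not to be disturbed: a white mug, 80 across, 90 high (mm).
- bowl: Bystander, not to be disturbed: a steel bowl, 120 across, 60 high (mm).
- can: Bystander, not to be disturbed: a food can, 74 across, 100 high (mm).
Mind the look-alikes: they are no part of the job. Leave any green or purple look-alike of the thick_plate alone.

How it is judged (in metres and radians):
On the way:
1. the thick plate is fully home on the collar, the thin plate not yet on the hub (horizontal distance between thick_plate and hub_seat below 0.003 m and z of thick_plate in the frame of hub_seat between -0.003 and 0.003 m and angle between thick_plate's own z axis and vertical below 0.08 rad and distance between thin_plate and hub_seat above 0.045 m), for 0.2 s.
At the end, for the whole second after the job is handed in: Both plates lie level and at rest on the hub, centred within 3 mm: the thick one's underside on the collar and the thin one's underside 14 mm above it (each within 3 mm), the two lugs on opposite sides (lug points more than 76 mm apart), both released (horizontal distance between each of thick_plate, thin_plate and hub_seat below 0.003 m and z of thick_plate in the frame of hub_seat between -0.003 and 0.003 m and angle between each of thick_plate, thin_plate's own z axis and vertical below 0.08 rad and z of thin_plate in the frame of hub_seat between 0.011 and 0.017 m and horizontal distance between thick_plate_lug and thin_plate_lug above 0.076 m and linear speed of each of thick_plate, thin_plate below 0.02 m/s); the robot touches nothing.
It fails at once if contact force on the mill or its hub above 30 N (contact force between mill and anything else above 30 N).
It fails at once if a bystander moved more than 30 mm (distance of any of gasket, spoon, spatula, jar, mug, bowl, can from where it was at the start of the episode above 0.03 m).
It also fails if it takes over 72 s, if anything falls off the work surface, if the arm or the gripper's body presses on something with over 40 N, if the wrist force passes 120 N, or if a joint passes its speed limit or range.

## Working session

There is one attempt and no reset: what is moved stays moved. The work goes in short steps, Python scripts to look and compute and a shell command to move; the robot and the scene stay as the last step left them, time stands still between calls to the robot, and variables do not carry over. Pictures are saved under pics/ and viewed, at most 10 in all, crops included, and the job is handed in when it is done.

```bash
mkdir -p pics; cat > h.py <<'E'
import numpy as np,cv2
from plant import bot,viewer
from scipy.spatial.transform import Rotation as R
def save(c,n,crop=None,s=1):
    f=c["frame"][:,:,::-1]
    if crop: f=f[crop[1]:crop[3],crop[0]:crop[2]]
    cv2.imwrite("pics/"+n,cv2.resize(f,None,fx=s,fy=s,interpolation=cv2.INTER_CUBIC))
def foc(c): return 192/np.tan(np.radians(c["fov_y"]/2))
def w(c,px,z):
    f=foc(c);T=np.array(c["T"])
    d=T[:3,:3]@np.array([(px[0]-c["cx"])/f,(px[1]-c["cy"])/f,1]);o=T[:3,3]
    return o+d*(z-o[2])/d[2]
def pix(c,p):
    T=np.array(c["T"]);q=T[:3,:3].T@(np.array(p)-T[:3,3]);f=foc(c)
    return q[:2]/q[2]*f+[c["cx"],c["cy"]]
def rows(goal,yaw=None):
    "tool-frame shift (units of 100mm) from current measured pose"
    o=bot.get_obs();r=R.from_euler('xyz',o["tcp_rot"]);return r.inv().apply(np.array(goal)-o["tool_pos"])/100
E
python3 - <<'E'
from h import *
a=viewer.capture("top");b=viewer.capture("scene")
save(a,"top.png",s=1.5);save(b,"scene.png",s=1.5)
for n in ["thick_plate","thin_plate","thick_plate_lug","thin_plate_lug","mill","gasket","hub_top","rib_top"]:
    for c,cn in((a,"top"),(b,"scene")):
        for r in viewer.recognise(n,c)[:3]:
            print(n,cn,np.round(r["centre"]),round(r["score"],2),np.round(w(c,r["centre"],{"m":60,"h":127,"r":113}.get(n[0],12))))
print(bot.get_obs())
print(a["T"],a["fov_y"])
E
```

```text
thick_plate top [298. 254.] 0.76 [ 409. -149.   12.]
thick_plate top [333. 232.] 0.64 [ 481. -263.   12.]
thick_plate top [343. 267.] 0.55 [ 369. -291.   12.]
thick_plate scene [190. 206.] 0.86 [ 405. -137.   12.]
thick_plate scene [179. 254.] 0.68 [ 498. -248.   12.]
thin_plate top [160. 230.] 0.7 [484. 294.  12.]
thin_plate top [175. 150.] 0.56 [752. 257.  12.]
thin_plate scene [316. 140.] 0.66 [489. 281.  12.]
thick_plate_lug top [348. 272.] 0.65 [ 356. -306.   12.]
thick_plate_lug top [297. 257.] 0.59 [ 401. -147.   12.]
thick_plate_lug top [330. 233.] 0.49 [ 479. -253.   12.]
thick_plate_lug scene [190. 210.] 0.69 [ 418. -145.   12.]
thick_plate_lug scene [127. 238.] 0.65 [ 369. -309.   12.]
thick_plate_lug scene [172. 254.] 0.61 [ 487. -259.   12.]
thin_plate_lug top [165. 236.] 0.83 [467. 276.  12.]
thin_plate_lug scene [316. 142.] 0.7 [495. 272.  12.]
thin_plate_lug scene [380. 153.] 0.61 [659. 367.  12.]
mill top [245. 205.] 0.6 [562.  18.  60.]
mill scene [274. 200.] 0.66 [574.   5.  60.]
gasket top [249. 272.] 0.42 [354.   6.  12.]
gasket scene [221. 178.] 0.76 [397. -17. 
[... 537 characters left out ...]
77735e-04, -4.31120253e+01, -2.44479293e+01,  7.17631378e-02,
        4.83719702e-02,  1.71360688e-05]), 'tool_pos': array([221.61459084, 475.94732233, 226.74961365]), 'tcp_rot': array([3.14149666e+00, 1.96185859e-05, 2.70580745e+00]), 'contact_force': array([ 0.33312018, -0.36585385, -0.12120941]), 'moment': array([-0.00739079, -0.03001301,  0.00293657]), 'finger_force': 0.0, 'grip_width': 91.97010306004981}
[[ 5.85796287e-03 -9.86826609e-01  1.61675380e-01  3.67210527e+02]
 [-9.99956350e-01 -4.60387004e-03  8.13040128e-03 -3.38516088e+01]
 [-7.27896388e-03 -1.61715950e-01 -9.86810503e-01  1.42002353e+03]
 [ 0.00000000e+00  0.00000000e+00  0.00000000e+00  1.00000000e+00]] 47.406695355271694
```

View pics/top.png

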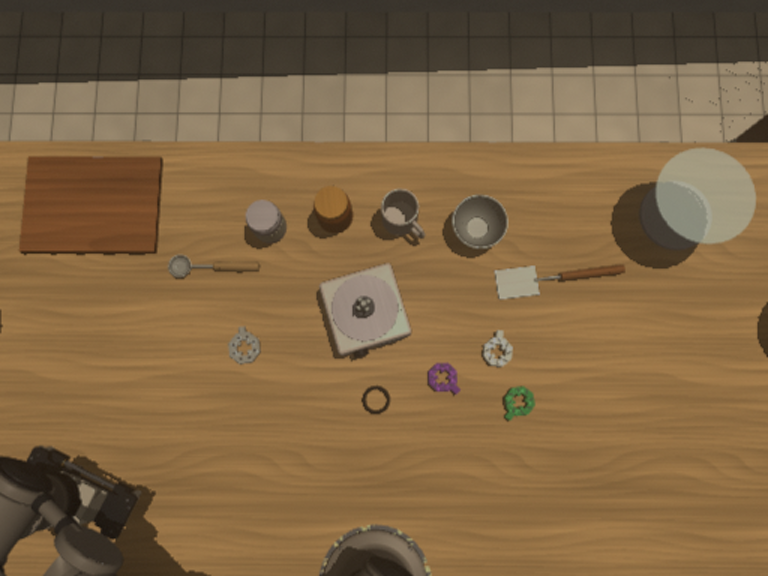

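View pics/scene.png

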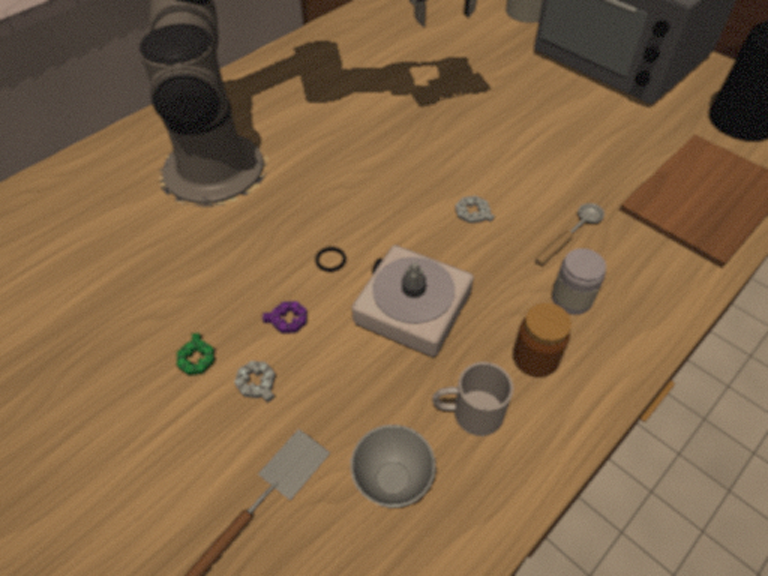

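The white thick plate is at about (497,350) in the enlarged top picture, and the thin plate is at (244,347). Both lugs point up in the image, towards +x. Purple and green are the look-alikes. First I'll move over the hub for a wrist look.

```bash

python3 -m handwheel '-0.98 -0.54 0 0 0 0 1; -0.98 -0.54 0 0 0 0 1; -0.98 -0.54 0 0 0 0 1' >/dev/null
python3 -m handwheel '-0.98 -0.54 0 0 0 0 1; -0.98 -0.54 0 0 0 0 1; -0.98 -0.54 0 0 0 0 1' >/dev/null
python3 -m handwheel '-0.98 -0.54 0 0 0 0 1; -0.98 -0.54 0 0 0 0 1; -0.98 -0.54 0 0 0 0 1' >/dev/null
python3 -m handwheel '-0.98 -0.54 0 0 0 0 1; -0.98 -0.54 0 0 0 0 1; -0.98 -0.54 0 0 0 0 1' >/dev/null
python3 -m handwheel '-0.98 -0.54 0 0 0 -0.139 1; -0.98 -0.54 0 0 0 -0.139 1; -0.98 -0.54 0 0 0 -0.139 1; -0.98 -0.54 0 0 0 -0.139 1; -0.98 -0.54 0 0 0 -0.139 1; -0.98 -0.54 0 0 0 -0.139 1'
python3 - <<'E'
from h import *
c=viewer.capture("wrist");save(c,"w1.png",s=1.5)
print(np.round(c["T"],2),c["fov_y"],c["cx"],c["cy"])
for n,z in(("hub_top",127),("rib_top",113),("mill",60)):
    for r in viewer.recognise(n,c)[:2]: print(n,r["centre"],r["score"],w(c,r["centre"],z))
E
```

```text
time: 2.4
tool_pos: [551.6, 24.3, 226.4]
tcp_rot: [3.141, -0.001, 3.139]
contact_force: [-0.0, -0.1, -0.1]
grip_width: 91.7
finger_force: 0.0
[[ 0.0000e+00  9.5000e-01  3.1000e-01  4.6749e+02]
 [ 1.0000e+00 -0.0000e+00  0.0000e+00  2.4250e+01]
 [ 0.0000e+00  3.1000e-01 -9.5000e-01  3.8393e+02]
 [ 0.0000e+00  0.0000e+00  0.0000e+00  1.0000e+00]] 70.5618913285458 254.65799999935288 192.97199625559858
hub_top [251.4, 188.0] 0.77 [545.75382176  21.13630908 127.        ]
rib_top [252.6, 192.4] 0.84 [554.84565102  22.19730145 113.        ]
mill [253.8, 173.3] 0.75 [547.33027022  23.37766394  60.        ]
mill [203.7, 312.0] 0.46 [755.62741473 -50.57789235  60.        ]
```

View pics/w1.png

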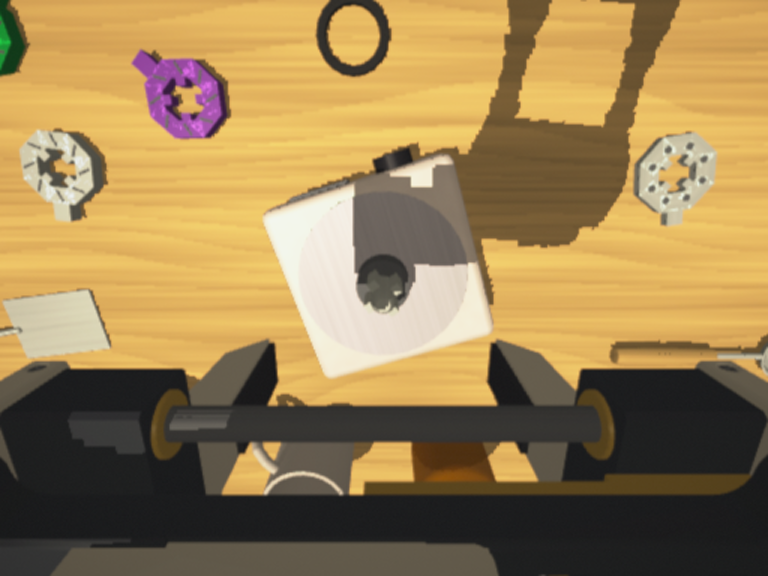

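The wrist picture shows the hub at (382,285), the thick plate at (62,169) with its lug at (70,211), and the thin plate at (676,174) with its lug at (671,216). Next I'll measure the plates and crop the hub.

```bash
python3 - <<'E'
from h import *
c=viewer.capture("wrist");save(c,"hub.png",(215,150,295,230),7)
for n,z in(("thick_plate",14),("thin_plate",9)):
    for r in viewer.cut_out(n,c)[:3]:
        p=np.argwhere(r["pixels"])[:,::-1]
        q=w(c,r["centre"],z); print(n,r["centre"],r["score"],q)
for nm,ct,lg,z in(("thick",(60/1.5,168/1.5),(69/1.5,211/1.5),14),("thin",(677/1.5,172/1.5),(671.5/1.5,216/1.5),9)):
    a=w(c,ct,z);b=w(c,lg,z);print(nm,a,np.hypot(*(b-a)[:2]),np.degrees(np.arctan2(b[1]-a[1],b[0]-a[0])))
for z,px in((127,(381,303)),(113,(382,292)),(85,(383,283))): print(z,w(c,(px[0]/1.5,px[1]/1.5),z))
print("axis px in crop",[ ((pix(c,(553,23,z))-[215,150])*7).round() for z in(60,85,113,127)])
E
```

```text
thick_plate [36.7, 113.9] 0.96 [ 479.17817053 -260.30190328   14.        ]
thick_plate [115.5, 64.7] 0.92 [ 420.29298802 -147.81364193   14.        ]
thick_plate [2.6, 27.0] 0.78 [ 379.34155804 -276.33655758   14.        ]
thin_plate [453.8, 115.1] 0.62 [480.29516546 290.4130469    9.        ]
thin_plate [202.1, 309.7] 0.59 [797.35009308 -63.287744     9.        ]
thick [ 476.7865842  -255.39818743   14.        ] 37.1086813204039 -1.472603093452146
thin [479.74412828 287.002263     9.        ] 38.94585423241765 5.467289799889975
127 [560.6648562   24.63235241 127.        ]
113 [557.52936892  25.31249918 113.        ]
85 [559.54879685  26.10660188  85.        ]
axis px in crop [array([264., 193.]), array([263., 232.]), array([262., 284.]), array([262., 314.])]
```

View pics/hub.png

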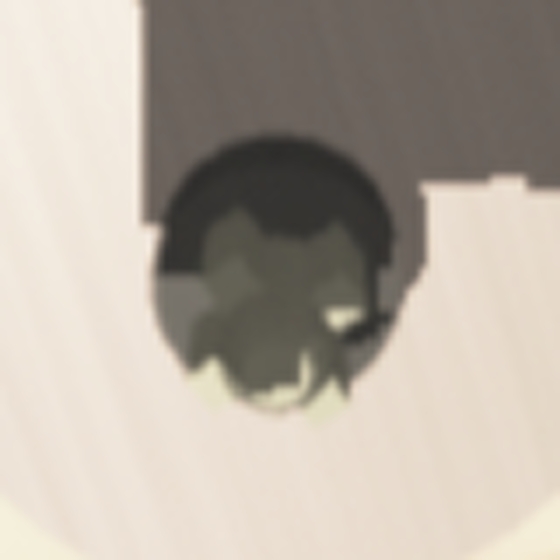

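The hub is roughly at (556.5, 25.5), with ribs about 40° modulo 90. I'll go above the thick plate.

```bash

python3 -m handwheel '0.25 -0.94 0 0 0 0 1; 0.25 -0.94 0 0 0 0 1; 0.25 -0.94 0 0 0 0 1' >/dev/null
python3 -m handwheel '0.24 -0.94 0 0 0 0 1; 0.24 -0.94 0 0 0 0 1; 0.24 -0.94 0 0 0 0 1' >/dev/null
python3 -m handwheel '0.24 -0.93 0.5 0 0 0 1; 0.24 -0.93 0.5 0 0 0 1; 0.24 -0.93 0.5 0 0 0 1;0.24 -0.93 0.5 0 0 0 1;0.24 -0.93 0.5 0 0 0 1'
python3 - <<'E'
from h import *
c=viewer.capture("wrist");save(c,"thick.png",(130,60,390,260),3)
np.save("c.npy",c,allow_pickle=True)
r=viewer.cut_out("thick_plate",c)
for x in r[:2]: print(x["centre"],x["score"],w(c,x["centre"],14))
l=viewer.recognise("thick_plate_lug",c)[:1];print(l)
m=r[0]["pixels"].astype(np.uint8);print(m.sum())
E
```

```text
time: 3.67
tool_pos: [478.5, -257.2, 176.1]
tcp_rot: [3.14, -0.001, 3.14]
contact_force: [0.8, -0.1, 0.2]
grip_width: 91.9
finger_force: 0.0
[212.4, 72.5] 0.89 [ 361.00267785 -302.52858279   14.        ]
[244.5, 178.4] 0.7 [ 479.4718494  -269.34977185   14.        ]
[{'centre': [214.8, 71.8], 'score': 0.86}]
2590
```

View pics/thick.png

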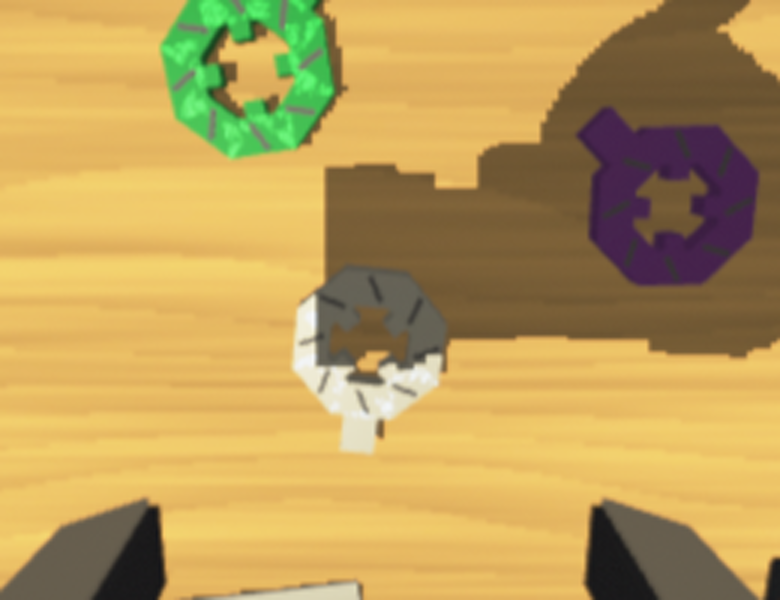

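The thick plate's centre is at crop (370,342), with its lug end at (358,452). I'll convert these to world coordinates.

```bash
python3 - <<'E'
from h import *
c=np.load("c.npy",allow_pickle=True).item()
f=lambda x,y,z:w(c,(130+x/3,60+y/3),z)
a=f(370,341,14);b=f(358,452,12);print(a,b,np.hypot(*(b-a)[:2]),np.degrees(np.arctan2(*(b-a)[1::-1])))
for p in((293,368),(300,303),(350,266),(408,272),(446,322),(440,385),(388,418),(330,410)): print(f(*p,14)[:2]-a[:2],np.hypot(*(f(*p,14)[:2]-a[:2])))
E
```

```text
[ 473.57466865 -258.58261881   14.        ] [ 522.45208798 -263.82879032   12.        ] 49.15815736943027 -6.126287369549085
[ 11.2462616  -31.42128039] 33.37327165965931
[-15.57617162 -27.77463343] 31.84411067556872
[-30.22231292  -7.746419  ] 31.19928213552324
[-27.82691593  15.01471373] 31.619280173682537
[-7.75850175 30.46298464] 31.435454225151286
[18.61866281 28.67891854] 34.192615777186816
[32.92286426  7.38554571] 33.741091812717144
[ 29.3568932  -16.67016716] 33.759763799531505
```

```bash

python3 -m handwheel '0.032 -0.016 1.0 0 0 0.036 1; 0.032 -0.016 1.0 0 0 0.036 1; 0.032 -0.016 1.0 0 0 0.036 1;0.032 -0.016 1.0 0 0 0.036 1'
python3 -m handwheel '0 0 0.5 0 0 0 1; 0 0 0.72 0 0 0 1; 0 0 0.72 0 0 0 1; 0 0 0.72 0 0 0 1;0 0 0.72 0 0 0 1'
python3 -m handwheel '0 0 0 0 0 0 -1; 0 0 0 0 0 0 -1;0 0 0 0 0 0 -1;0 0 0 0 0 0 -1;0 0 0 0 0 0 -1;0 0 0 0 0 0 -1;0 0 0 0 0 0 -1;0 0 0 0 0 0 -1'
```

```text
time: 4.15
tool_pos: [474.3, -255.6, 73.4]
tcp_rot: [3.138, -0.006, 3.031]
contact_force: [-0.9, 0.1, 0.4]
grip_width: 91.7
finger_force: 0.0
time: 4.57
tool_pos: [477.6, -258.9, 7.2]
tcp_rot: [-3.14, 0.003, 3.03]
contact_force: [0.4, -0.2, 0.7]
grip_width: 91.8
finger_force: 0.0
time: 5.23
tool_pos: [476.1, -258.5, 5.1]
tcp_rot: [-3.141, 0.001, 3.029]
contact_force: [-1.8, -0.6, 4.9]
grip_width: 59.9
finger_force: 30.0
```

```bash

python3 -m handwheel '0 0 -0.3 0 0 0 -1;0 0 -0.6 0 0 0 -1;0 0 -0.9 0 0 0 -1;0 0 -0.9 0 0 0 -1' >/dev/null
python3 -m handwheel '0 0 -0.4 0 0 0 -1;0 0 -0.8 0 0 0 -1;0 0 -0.8 0 0 0 -1' >/dev/null
python3 -m handwheel '-0.16 0.97 0 0 0 0 -1;-0.16 0.97 0 0 0 0 -1;-0.16 0.97 0 0 0 0 -1;-0.16 0.97 0 0 0 0 -1' >/dev/null
python3 -m handwheel '-0.16 0.97 0 0 0 0 -1;-0.16 0.97 0 0 0 0 -1;-0.16 0.97 0 0 0 0 -1;-0.16 0.97 0 0 0 0 -1;-0.16 0.97 0 0 0 0 -1;-0.16 0.97 0 0 0 0 -1;-0.16 0.97 0 0 0 0 -1'
python3 - <<'E'
from h import *
c=viewer.capture("wrist");np.save("c.npy",c,allow_pickle=True);save(c,"carry.png",s=1.5)
o=bot.get_obs();print(o["tool_pos"],o["tcp_rot"])
T=R.from_euler('xyz',o["tcp_rot"])
print(pix(c,o["tool_pos"])*1.5,[(pix(c,T.apply([-46,0,-2])+o["tool_pos"])*1.5).round(),(pix(c,T.apply([30,0,-9])+o["tool_pos"])*1.5).round()])
for z in(60,85,113,127): print(z,pix(c,(556.5,25.5,z))*1.5)
for n,z in(("hub_top",127),("rib_top",113)):
    for r in viewer.recognise(n,c)[:2]: print(n,r["centre"],r["score"],w(c,r["centre"],z))
E
```

```text
time: 6.73
tool_pos: [529.0, -70.6, 174.3]
tcp_rot: [-3.141, -0.001, 3.028]
contact_force: [-0.1, -0.0, -2.1]
grip_width: 59.4
finger_force: 30.0
[529.12247962 -70.56637112 174.42600842] [-3.14142363e+00 -3.90537613e-04  3.02750148e+00]
[382.25426073 362.26481846] [array([382., 454.]), array([382., 304.])]
60 [520.65292803 305.69075111]
85 [533.07333146 318.97395955]
113 [549.91673502 336.98741954]
127 [559.82830788 347.58751712]
rib_top [352.4, 215.8] 0.8 [546.58637945  13.08241061 113.        ]
rib_top [80.1, 243.9] 0.17 [ 546.22603912 -231.16089904  113.        ]
```

View pics/carry.png

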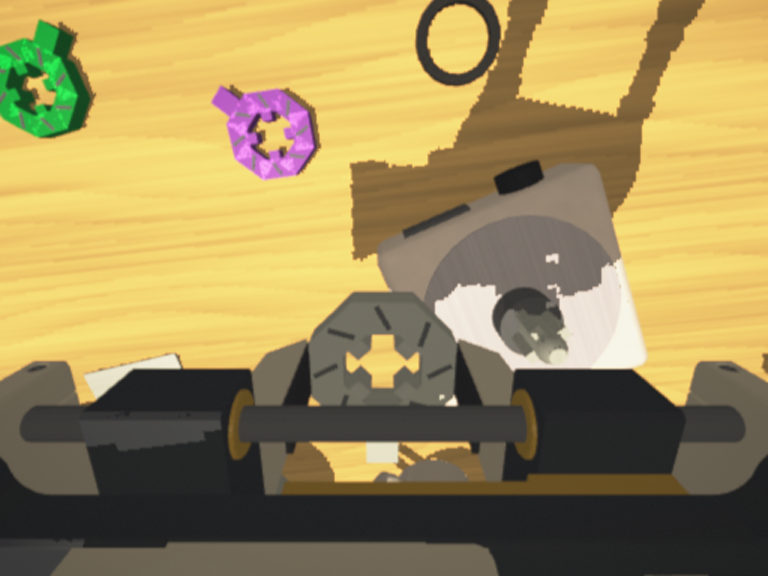

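The plate hangs level, with its bore at (382,361). The hub's nose tip is at about (555,352), close to the prediction. I'll crop the hub and compute the offsets.

```bash
python3 - <<'E'
from h import *
c=np.load("c.npy",allow_pickle=True).item()
o=bot.get_obs();T=R.from_euler('xyz',o["tcp_rot"])
p=w(c,(382/1.5,361/1.5),o["tool_pos"][2]+8.9);print("bore in tool",T.inv().apply(p-o["tool_pos"]))
f=c["frame"][180:250,310:400,::-1].copy();f=cv2.resize(f,None,fx=8,fy=8,interpolation=cv2.INTER_CUBIC)
t=np.linspace(0,2*np.pi,60)
def poly(pts,col): cv2.polylines(f,[np.int32([(pix(c,q)-[310,180]+.5)*8 for q in pts])],True,col,1)
C=np.array([556.5,24.5])
for r,z,col in((21,85,(0,0,255)),(9,119,(255,0,0)),(5,127,(0,255,0))): poly([(C[0]+r*np.cos(a),C[1]+r*np.sin(a),z) for a in t],col)
A=np.radians(40)
for k in range(4):
    u=np.array([np.cos(A+k*np.pi/2),np.sin(A+k*np.pi/2)]);v=np.array([-u[1],u[0]])
    poly([(*(C+a*u+b*v),113) for a,b in((9,3.5),(14.8,3.5),(14.8,-3.5),(9,-3.5))],(0,255,255))
cv2.imwrite("pics/ov.png",f)
E
```

```text
bore in tool [ 5.48246004 -0.42447522 -8.89946048]
```

View pics/ov.png

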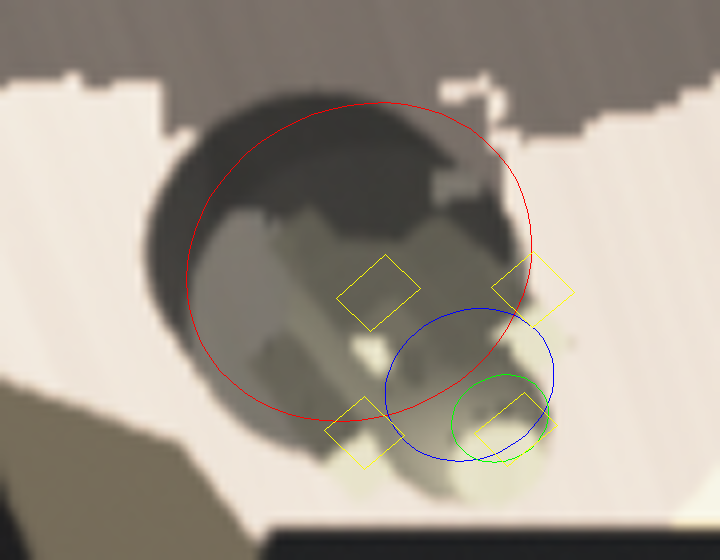

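```bash
python3 - <<'E'
from h import *
from scipy.optimize import least_squares
c=np.load("c.npy",allow_pickle=True).item()
o=bot.get_obs();T=R.from_euler('xyz',o["tcp_rot"])
M=np.array([(30,-12.4),(30,12.4),(0,0),(-46,0),(12.4,-30),(12.4,30)])
I=np.array([(352,292),(412,292),(382,361),(382,463),(310,333),(456,333)])/1.5
for tiltfree in(0,1):
    def res(p):
        q=[T.apply([p[0]+m[0],p[1]+m[1],-p[2]+m[0]*p[3]*tiltfree])+o["tool_pos"] for m in M]
        return (np.array([pix(c,x) for x in q])-I).ravel()
    s=least_squares(res,[0,0,9,0]);print(s.x,np.round(s.fun.reshape(-1,2),1))
f=c["frame"][180:250,310:400,::-1].copy();f=cv2.resize(f,None,fx=8,fy=8,interpolation=cv2.INTER_CUBIC)
t=np.linspace(0,2*np.pi,60)
def poly(pts,col): cv2.polylines(f,[np.int32([(pix(c,q)-[310,180]+.5)*8 for q in pts])],True,col,1)
C=np.array([560.7,24.5])
for r,z,col in((21,85,(0,0,255)),(9,119,(255,0,0)),(5,127,(0,255,0))): poly([(C[0]+r*np.cos(a),C[1]+r*np.sin(a),z) for a in t],col)
A=np.radians(40)
for k in range(4):
    u=np.array([np.cos(A+k*np.pi/2),np.sin(A+k*np.pi/2)]);v=np.array([-u[1],u[0]])
    poly([(*(C+a*u+b*v),113) for a,b in((9,3.5),(14.8,3.5),(14.8,-3.5),(9,-3.5))],(0,255,255))
cv2.imwrite("pics/ov2.png",f)
E
```

```text
[ 5.31681927 -0.29163785 10.13191685  0.        ] [[-1.5  0.2]
 [ 2.   0.2]
 [ 0.2  1.2]
 [ 0.2 -4.1]
 [-2.5  1.1]
 [ 1.7  1.1]]
[ 2.37427419 -0.28207699  4.06403694  0.13654538] [[-0.1 -0.5]
 [ 0.6 -0.5]
 [ 0.2  0.8]
 [ 0.2 -0.2]
 [-0.   0.3]
 [-0.8  0.3]]
```

View pics/ov2.png

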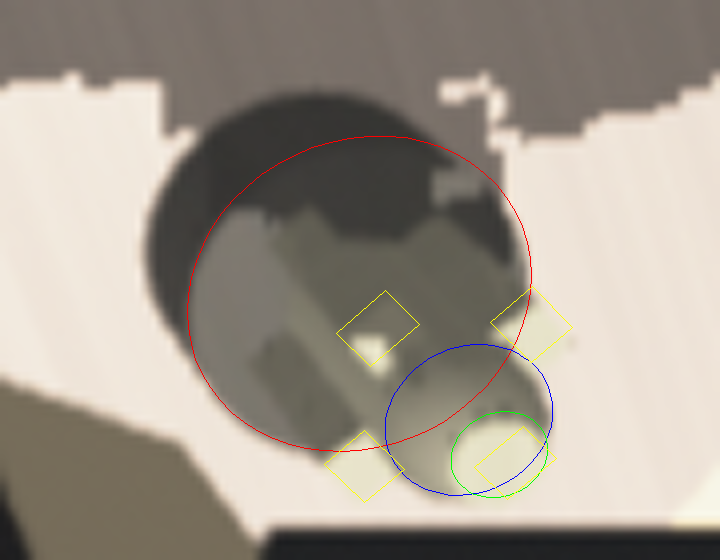

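The overlay fits with the hub at (561, 24.5) and ribs at 40°. The plate may be tilted in the grip, so I'll check that with a silhouette fit.

```bash
cat > sil.py <<'E'
from h import *
from scipy.optimize import minimize
def sil(name,half,th,top0):
    c=viewer.capture("wrist");o=bot.get_obs();T=R.from_euler('xyz',o["tcp_rot"])
    rs=viewer.cut_out(name,c)
    tp=pix(c,o["tool_pos"]);r=min(rs,key=lambda r:np.hypot(*(np.array(r["centre"])-tp)))
    m=r["pixels"];print(r["score"],r["centre"],m.sum())
    m=m.astype(np.uint8)
    # bore filled
    k,_=cv2.findContours(m,cv2.RETR_EXTERNAL,cv2.CHAIN_APPROX_NONE);m=cv2.drawContours(np.zeros_like(m),k,-1,1,-1)
    W=np.zeros((384,512),bool);W[:265]=1
    W[299:312,240:270]=1
    ang=np.radians(22.5+45*np.arange(8));rad=half/np.cos(np.pi/8)
    oc=np.c_[rad*np.cos(ang),rad*np.sin(ang)];lug=np.array([(-25,-6),(-46,-6),(-46,6),(-25,6)])
    def draw(p):
        im=np.zeros((384*4,512*4),np.uint8)
        cy,sy=np.cos(p[4]),np.sin(p[4])
        for sh in(oc,lug):
            pts=[]
            for t in(0,th):
                for a,b in sh:
                    u,v=a*cy-b*sy,a*sy+b*cy
                    pts.append(pix(c,T.apply([p[0]+u,p[1]+v,-p[2]+t+u*p[3]])+o["tool_pos"]))
            h=cv2.convexHull(np.float32(pts));cv2.fillPoly(im,[np.int32((h+.5)*4*16)],255,shift=4)
        return cv2.resize(im,(512,384),interpolation=cv2.INTER_AREA)/255.
    f=lambda p:(np.abs(draw(p)-m)*W).sum()
    for x0 in([5,0,top0,0,0],[2,0,top0-4,.13,0],[2,0,top0,.06,0]):
        for fix in (0,1):
            g=(lambda p:f([p[0],p[1],p[2],0,p[4]])) if fix else f
            s=minimize(g,x0,method="Nelder-Mead",options=dict(initial_simplex=np.array([x0]+[np.add(x0,np.eye(5)[i]*[3,2,4,.1,.05][i]) for i in range(5)]),maxiter=400))
            print("level" if fix else "tilt",np.round(s.x,3),round(s.fun,1))
E
python3 -c "
from sil import *
sil('thick_plate',30,14,9)"
```

```text
0.62 [244.9, 234.3] 5836
tilt [-9.000e-03 -3.150e-01  6.388e+00  9.000e-03 -2.000e-03] 82.8
level [ 0.339 -0.311  7.142  0.205  0.013] 102.7
tilt [-4.570e-01 -3.350e-01  8.178e+00  1.350e-01  8.000e-03] 189.8
level [ 2.140e-01 -3.250e-01  6.998e+00  2.090e-01 -5.000e-03] 88.7
tilt [-0.53  -0.374  7.766  0.139  0.018] 196.5
level [ 1.700e-01 -3.470e-01  6.802e+00  2.280e-01 -6.000e-03] 90.1
```

The plate is level and centred in the grip, with its underside about 7 mm below the TCP. Next I'll move over the hub and turn the lug to about 40°.

```bash

python3 -m handwheel '-0.208 0.986 0 0 0 0 -1;-0.208 0.986 0 0 0 0 -1;-0.208 0.986 0 0 0 0 -1;-0.208 0.986 0 0 0 0 -1' >/dev/null
python3 -m handwheel '0 0 0 0 0 -0.258 -1;0 0 0 0 0 -0.258 -1;0 0 0 0 0 -0.258 -1;0 0 0 0 0 -0.258 -1;0 0 0 0 0 -0.258 -1;0 0 0 0 0 -0.258 -1;0 0 0 0 0 -0.258 -1;0 0 0 0 0 -0.258 -1'
python3 -m handwheel '0 0 0.2 0 0 0 -1;0 0 0.2 0 0 0 -1;0 0 0.2 0 0 0 -1;0 0 0.2 0 0 0 -1;0 0 0.2 0 0 0 -1'
python3 -c "
from h import *
print(rows([561,25,150]))"
```

```text
time: 7.98
tool_pos: [561.0, 25.6, 174.7]
tcp_rot: [-3.141, -0.0, -2.442]
contact_force: [0.3, -0.1, -2.9]
grip_width: 59.3
finger_force: 30.0
time: 8.4
tool_pos: [561.5, 26.3, 155.5]
tcp_rot: [-3.141, 0.001, -2.444]
contact_force: [0.3, -0.7, -2.2]
grip_width: 59.2
finger_force: 30.0
[ 0.0126836  -0.00665692  0.05534666]
```

```bash

python3 -m handwheel '0.012 -0.007 0.1 0 0 0 -1;0.012 -0.007 0.2 0 0 0 -1;0.012 -0.007 0.24 0 0 0 -1;0.012 -0.007 0.24 0 0 0 -1;0.012 -0.007 0.24 0 0 0 -1;0.012 -0.007 0.24 0 0 0 -1'
python3 -m handwheel '0 0 0.02 0 0 0 -1;0 0 0.04 0 0 0 -1;0 0 0.06 0 0 0 -1;0 0 0.06 0 0 0 -1;0 0 0.06 0 0 0 -1'
```

```text
time: 8.9
tool_pos: [560.8, 25.2, 130.8]
tcp_rot: [-3.141, 0.0, -2.443]
contact_force: [0.7, -0.5, -1.7]
grip_width: 59.2
finger_force: 30.0
time: 9.32
tool_pos: [560.7, 25.2, 124.7]
tcp_rot: [3.142, 0.0, -2.443]
contact_force: [0.1, -0.5, -2.3]
grip_width: 59.5
finger_force: 30.0
```

```bash

python3 -m handwheel '0 0 0.02 0 0 0 -1;0 0 0.03 0 0 0 -1;0 0 0.03 0 0 0 -1;0 0 0.03 0 0 0 -1'
python3 -m handwheel '0 0 0.02 0 0 0 -1;0 0 0.03 0 0 0 -1;0 0 0.03 0 0 0 -1;0 0 0.03 0 0 0 -1'
```

```text
time: 9.65
tool_pos: [560.9, 25.2, 121.8]
tcp_rot: [-3.141, 0.0, -2.443]
contact_force: [1.0, -0.1, -1.5]
grip_width: 59.5
finger_force: 30.0
time: 9.98
tool_pos: [560.9, 25.2, 118.8]
tcp_rot: [-3.141, 0.0, -2.443]
contact_force: [2.3, 0.8, -1.8]
grip_width: 60.1
finger_force: 30.0
```

```bash

python3 -m handwheel '-0.006 -0.002 0.01 0 0 0 -1;-0.006 -0.002 0.03 0 0 0 -1;-0.006 -0.002 0.03 0 0 0 -1;-0.006 -0.002 0.03 0 0 0 -1'
python3 -m handwheel '0 0 0.02 0 0 0 -1;0 0 0.03 0 0 0 -1;0 0 0.03 0 0 0 -1;0 0 0.03 0 0 0 -1'
```

```text
time: 10.32
tool_pos: [561.1, 25.5, 115.5]
tcp_rot: [3.141, -0.0, -2.443]
contact_force: [1.5, -1.1, -2.2]
grip_width: 59.7
finger_force: 30.0
time: 10.65
tool_pos: [561.3, 25.4, 112.7]
tcp_rot: [3.142, 0.0, -2.443]
contact_force: [1.7, -1.0, -1.0]
grip_width: 59.4
finger_force: 30.0
```

```bash

python3 -m handwheel '-0.002 0 0.02 0 0 0 -1;-0.002 0 0.05 0 0 0 -1;-0.002 0 0.05 0 0 0 -1;-0.002 0 0.05 0 0 0 -1'
python3 -m handwheel '0 0 0.02 0 0 0 -1;0 0 0.05 0 0 0 -1;0 0 0.05 0 0 0 -1;0 0 0.05 0 0 0 -1'
python3 -m handwheel '0 0 0.02 0 0 0 -1;0 0 0.04 0 0 0 -1;0 0 0.05 0 0 0 -1;0 0 0.05 0 0 0 -1'
```

```text
time: 10.98
tool_pos: [561.4, 25.5, 107.5]
tcp_rot: [3.142, -0.0, -2.443]
contact_force: [1.0, -0.8, -2.8]
grip_width: 59.6
finger_force: 30.0
time: 11.32
tool_pos: [561.4, 25.5, 102.5]
tcp_rot: [3.142, -0.0, -2.443]
contact_force: [2.4, -1.3, -2.0]
grip_width: 59.7
finger_force: 30.0
time: 11.65
tool_pos: [561.5, 25.5, 97.5]
tcp_rot: [-3.142, 0.0, -2.443]
contact_force: [1.4, -2.1, -0.4]
grip_width: 59.4
finger_force: 30.0
```

```bash

python3 -m handwheel '0 -0.002 0.02 0 0 0 -1;0 -0.002 0.04 0 0 0 -1;0 -0.002 0.04 0 0 0 -1'
python3 -m handwheel '0 0 0.02 0 0 0 -1;0 0 0.03 0 0 0 -1;0 0 0.03 0 0 0 -1'
python3 -m handwheel '0 0 0.01 0 0 0 -1;0 0 0.02 0 0 0 -1;0 0 0.02 0 0 0 -1'
```

```text
time: 11.9
tool_pos: [561.5, 25.5, 93.3]
tcp_rot: [3.141, -0.0, -2.443]
contact_force: [1.7, -1.2, -1.1]
grip_width: 59.4
finger_force: 30.0
time: 12.15
tool_pos: [561.5, 25.5, 90.5]
tcp_rot: [3.141, -0.0, -2.443]
contact_force: [1.7, -1.8, -1.3]
grip_width: 59.6
finger_force: 30.0
time: 12.4
tool_pos: [561.5, 25.5, 88.8]
tcp_rot: [-3.142, 0.0, -2.443]
contact_force: [0.2, -1.3, 0.9]
grip_width: 59.7
finger_force: 30.0
```

```bash

python3 -m handwheel '0 0 0 0 0 0 1;0 0 0 0 0 0 1;0 0 0 0 0 0 1;0 0 0 0 0 0 1;0 0 0 0 0 0 1;0 0 0 0 0 0 1'
python3 -m handwheel '0 0 -0.3 0 0 0 1;0 0 -0.6 0 0 0 1;0 0 -0.9 0 0 0 1;0 0 -0.9 0 0 0 1' 
python3 -m handwheel '0 0 -0.4 0 0 0 1;0 0 -0.4 0 0 0 1;0 0 -0.4 0 0 0 1' 
python3 - <<'E'
from h import *
c=viewer.capture("wrist");np.save("c2.npy",c,allow_pickle=True)
f=c["frame"][:,:,::-1].copy()
f=cv2.resize(f[60:260,130:390],None,fx=3,fy=3,interpolation=cv2.INTER_CUBIC)
C=np.array([561.3,25.3]);A=np.radians(40)
def P(q): return np.int32((pix(c,q)+.5-[130,60])*3)
rad=30/np.cos(np.pi/8)
oc=[(C[0]+rad*np.cos(A+np.radians(22.5+45*k)),C[1]+rad*np.sin(A+np.radians(22.5+45*k)),99) for k in range(8)]
cv2.polylines(f,[np.array([P(q) for q in oc])],True,(0,255,255),1)
cv2.circle(f,tuple(int(v) for v in P((*(C+46*np.array([np.cos(A),np.sin(A)])),96))),4,(0,0,255),1)
cv2.imwrite("pics/seat.png",f)
for r in viewer.recognise("thin_plate",c)[:2]: print(r["centre"],r["score"],w(c,r["centre"],9))
E
```

```text
time: 12.9
tool_pos: [561.4, 25.5, 88.7]
tcp_rot: [3.141, -0.0, -2.443]
contact_force: [-0.4, 0.5, -0.4]
grip_width: 90.7
finger_force: 0.0
time: 13.23
tool_pos: [564.5, 25.2, 184.8]
tcp_rot: [-3.134, 0.008, -2.443]
contact_force: [0.8, -0.4, 0.3]
grip_width: 92.0
finger_force: 0.0
time: 13.48
tool_pos: [562.6, 25.4, 220.6]
tcp_rot: [-3.138, 0.003, -2.443]
contact_force: [0.0, -0.2, -1.8]
grip_width: 91.7
finger_force: 0.0
[424.2, 230.0] 0.67 [472.64022814 279.88192365   9.        ]
```

View pics/seat.png

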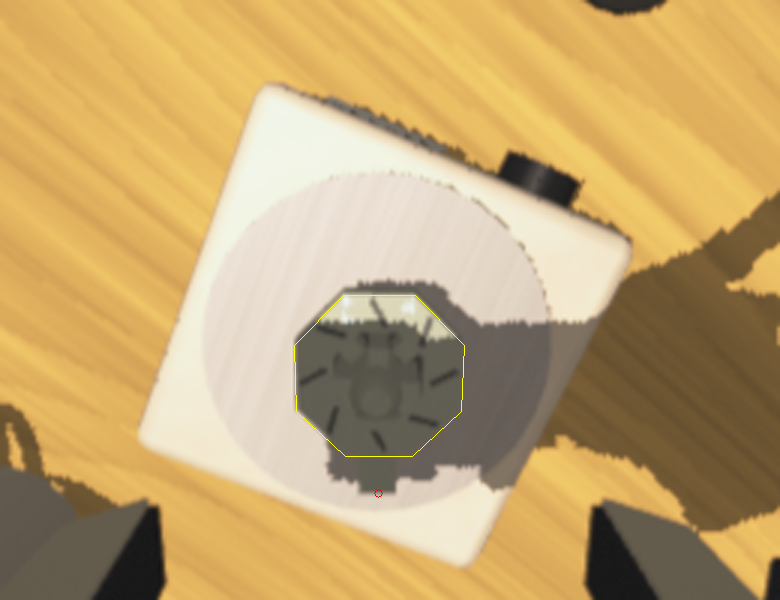

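The thick plate is home and matches the outline with its lug at 40°. Now I'll go over the thin plate.

```bash

python3 -m handwheel '-0.355 0.85 0 0 0 0 1;-0.355 0.85 0 0 0 0 1;-0.355 0.85 0 0 0 0 1' >/dev/null
python3 -m handwheel '-0.355 0.85 0 0 0 0 1;-0.355 0.85 0 0 0 0 1;-0.355 0.85 0 0 0 0 1' >/dev/null
python3 -m handwheel '-0.355 0.85 0.45 0 0 0.19 1;-0.355 0.85 0.45 0 0 0.19 1;-0.355 0.85 0.45 0 0 0.19 1;-0.355 0.85 0.45 0 0 0.19 1;-0.355 0.85 0.45 0 0 0.19 1;-0.355 0.85 0.45 0 0 0.19 1;-0.355 0.85 0.45 0 0 0.19 1'
python3 - <<'E'
from h import *
c=viewer.capture("wrist");save(c,"thin.png",(130,60,390,260),3);np.save("c.npy",c,allow_pickle=True)
o=bot.get_obs();print(o["tool_pos"],o["tcp_rot"])
for r in viewer.recognise("thin_plate",c)[:2]: print(r["centre"],r["score"],w(c,r["centre"],9))
for r in viewer.recognise("thin_plate_lug",c)[:2]: print(r["centre"],r["score"],w(c,r["centre"],9))
E
```

```text
time: 14.67
tool_pos: [478.9, 288.8, 172.7]
tcp_rot: [-3.141, -0.002, -3.037]
contact_force: [-0.5, 0.5, -0.4]
grip_width: 91.6
finger_force: 0.0
[479.04122271 288.76130479 173.04427156] [-3.14113871e+00 -1.11573529e-03 -3.03680938e+00]
[260.2, 180.9] 0.66 [482.6856298  295.96985988   9.        ]
[256.1, 169.7] 0.67 [469.23829562 289.47043163   9.        ]
```

View pics/thin.png

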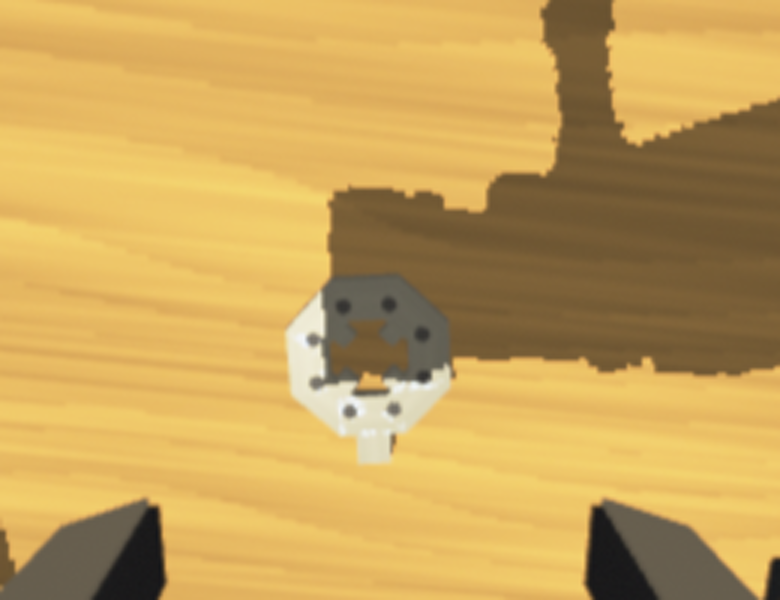

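The thin plate's hole ring is centred at crop (369,358), with its lug end at (375,463). I'll compute the grasp offset.

```bash
python3 - <<'E'
from h import *
c=np.load("c.npy",allow_pickle=True).item()
g=lambda x,y,z:w(c,(130+x/3,60+y/3),z)
H=np.array([g(*p,9) for p in((344,307),(389,304),(422,334),(424,377),(394,409),(350,411),(317,383),(314,340))])
a=H.mean(0);b=g(375,463,7);print(a,b,np.hypot(*(b-a)[:2]),np.degrees(np.arctan2(*(b-a)[1::-1])))
d=H-a;an=np.degrees(np.arctan2(d[:,1],d[:,0]));print(an%45,np.hypot(d[:,0],d[:,1]))
o=bot.get_obs();C=b-0;print("lug-based centre",b-46*np.array([np.cos(.13),np.sin(.13),0]))
print(rows([*a[:2],3]))
E
```

```text
[481.93969718 287.11234089   9.        ] [528.17941955 294.37076499   7.        ] 46.80594668796959 8.921136017208093
[31.17902334 31.70314392 31.89345074 31.98317229 31.3962337  31.33009809
 31.6490573  31.65758751] [23.67719766 23.99786301 23.73341896 23.80811474 23.96874277 23.93525138
 23.91120284 23.72347588]
lug-based centre [482.56757244 288.40759443   7.        ]
[-0.02539513 -0.01908726  1.70495675]
```

```bash

python3 -m handwheel '-0.026 -0.018 0.4 0 0 -0.017 1;-0.026 -0.018 0.8 0 0 -0.017 1;-0.026 -0.018 0.95 0 0 -0.017 1;-0.026 -0.018 0.95 0 0 -0.017 1'
python3 -m handwheel '0 0 0.4 0 0 0 1; 0 0 0.6 0 0 0 1;0 0 0.72 0 0 0 1;0 0 0.75 0 0 0 1; 0 0 0.755 0 0 0 1; 0 0 0.755 0 0 0 1'
python3 -m handwheel '0 0 0 0 0 0 -1; 0 0 0 0 0 0 -1;0 0 0 0 0 0 -1;0 0 0 0 0 0 -1;0 0 0 0 0 0 -1;0 0 0 0 0 0 -1;0 0 0 0 0 0 -1'
```

```text
time: 15.15
tool_pos: [479.5, 286.1, 74.8]
tcp_rot: [-3.14, -0.008, -2.986]
contact_force: [-0.3, 0.6, -0.2]
grip_width: 91.6
finger_force: 0.0
time: 15.65
tool_pos: [483.1, 288.0, 4.7]
tcp_rot: [3.141, 0.002, -2.987]
contact_force: [0.3, -0.9, 0.1]
grip_width: 91.9
finger_force: 0.0
time: 16.23
tool_pos: [482.1, 287.7, 3.7]
tcp_rot: [3.141, 0.001, -2.987]
contact_force: [-0.7, -0.3, 5.2]
grip_width: 64.9
finger_force: 30.0
```

```bash

python3 -m handwheel '0 0 -0.2 0 0 0 -1;0 0 -0.5 0 0 0 -1;0 0 -0.86 0 0 0 -1;0 0 -0.86 0 0 0 -1' >/dev/null
python3 -m handwheel '0 0 -0.4 0 0 0 -1;0 0 -0.86 0 0 0 -1;0 0 -0.86 0 0 0 -1;0 0 -0.86 0 0 0 -1' >/dev/null
python3 -m handwheel '-0.125 -0.905 0 0 0 0 -1;-0.125 -0.905 0 0 0 0 -1;-0.125 -0.905 0 0 0 0 -1;-0.125 -0.905 0 0 0 0 -1' >/dev/null
python3 -m handwheel '-0.125 -0.905 0 0 0 0 -1;-0.125 -0.905 0 0 0 0 -1;-0.125 -0.905 0 0 0 0 -1;-0.125 -0.905 0 0 0 0 -1' >/dev/null
python3 -m handwheel '-0.125 -0.905 0 0 0 0.2757 -1;-0.125 -0.905 0 0 0 0.2757 -1;-0.125 -0.905 0 0 0 0.2757 -1;-0.125 -0.905 0 0 0 0.2757 -1;-0.125 -0.905 0 0 0 0.2757 -1;-0.125 -0.905 0 0 0 0.2757 -1;-0.125 -0.905 0 0 0 0.2757 -1;-0.125 -0.905 0 0 0 0.2757 -1' >/dev/null
python3 -m handwheel '0 0 0 0 0 0.2757 -1;0 0 0 0 0 0.2757 -1;0 0 0 0 0 0.2757 -1;0 0 0 0 0 0.2757 -1;0 0 0 0 0 0.2757 -1;0 0 0 0 0 0.2757 -1;0 0 0 0 0 0.2757 -1;0 0 0 0 0 0.2757 -1' >/dev/null
python3 -m handwheel '0 0 0 0 0 0.2757 -1;0 0 0 0 0 0.2757 -1;0 0 0 0 0 0.2757 -1;0 0 0 0 0 0.2757 -1;0 0 0 0 0 0.2757 -1;0 0 0 0 0 0.2757 -1;0 0 0 0 0 0.2757 -1;0 0 0 0 0 0.2757 -1'
python3 -c "
from sil import *
sil('thin_plate',33,9,5.3)
print(rows([561.4,25.4,140]),bot.get_obs()['tool_pos'])"
```

```text
time: 19.57
tool_pos: [560.5, 26.2, 174.7]
tcp_rot: [-3.141, 0.0, 0.701]
contact_force: [-0.3, -0.3, -2.6]
grip_width: 65.4
finger_force: 30.0
0.61 [250.6, 224.3] 6486
tilt [ 0.564 -0.198  2.778  0.014  0.012] 91.3
level [ 0.881 -0.267  3.654  0.176  0.007] 90.1
tilt [ 1.662 -0.132  5.449 -0.02   0.018] 132.1
level [ 6.880e-01 -2.310e-01  3.019e+00  1.960e-01  2.000e-03] 89.3
tilt [ 0.553 -0.234  2.618  0.012 -0.   ] 86.1
level [ 1.029 -0.125  3.925  0.201  0.011] 96.8
[0.00286277 0.00966879 0.3481857 ] [560.58026967  25.9375436  174.81937229]
```

```bash

python3 -m handwheel '-0.001 0.009 0.2 0 0 0 -1;-0.001 0.009 0.4 0 0 0 -1;-0.001 0.009 0.4 0 0 0 -1;-0.001 0.009 0.4 0 0 0 -1;-0.001 0.009 0.4 0 0 0 -1'
python3 -m handwheel '0 0 0.03 0 0 0 -1;0 0 0.06 0 0 0 -1;0 0 0.09 0 0 0 -1;0 0 0.09 0 0 0 -1;0 0 0.09 0 0 0 -1'
python3 -m handwheel '0 0 0.02 0 0 0 -1;0 0 0.04 0 0 0 -1;0 0 0.04 0 0 0 -1;0 0 0.04 0 0 0 -1'
```

```text
time: 20.08
tool_pos: [561.9, 24.6, 136.1]
tcp_rot: [3.141, -0.001, 0.701]
contact_force: [0.5, -1.2, -1.8]
grip_width: 65.3
finger_force: 30.0
time: 20.5
tool_pos: [561.3, 24.5, 126.2]
tcp_rot: [-3.141, 0.0, 0.698]
contact_force: [-0.6, 0.1, -2.2]
grip_width: 65.2
finger_force: 30.0
time: 20.83
tool_pos: [561.2, 24.5, 122.0]
tcp_rot: [-3.141, 0.0, 0.698]
contact_force: [0.1, 0.4, -2.3]
grip_width: 65.6
finger_force: 30.0
```

```bash

python3 -m handwheel '0.001 -0.004 0.02 0 0 0 -1;0.001 -0.004 0.03 0 0 0 -1;0.001 -0.004 0.03 0 0 0 -1;0.001 -0.004 0.03 0 0 0 -1'
python3 -m handwheel '0 0 0.02 0 0 0 -1;0 0 0.03 0 0 0 -1;0 0 0.03 0 0 0 -1;0 0 0.03 0 0 0 -1'
python3 -m handwheel '0 0 0.02 0 0 0 -1;0 0 0.03 0 0 0 -1;0 0 0.03 0 0 0 -1;0 0 0.03 0 0 0 -1'
```

```text
time: 21.17
tool_pos: [561.1, 24.9, 119.2]
tcp_rot: [-3.141, 0.0, 0.698]
contact_force: [0.3, 0.5, -2.5]
grip_width: 65.6
finger_force: 30.0
time: 21.5
tool_pos: [561.1, 24.9, 116.1]
tcp_rot: [-3.141, 0.0, 0.698]
contact_force: [0.7, 0.1, -2.1]
grip_width: 65.5
finger_force: 30.0
time: 21.83
tool_pos: [561.1, 24.8, 113.1]
tcp_rot: [-3.141, 0.0, 0.698]
contact_force: [-0.3, 0.3, -2.8]
grip_width: 65.3
finger_force: 30.0
```

```bash

python3 -m handwheel '0 0 0.02 0 0 0 -1;0 0 0.05 0 0 0 -1;0 0 0.05 0 0 0 -1;0 0 0.05 0 0 0 -1'
python3 -m handwheel '0 0 0.02 0 0 0 -1;0 0 0.04 0 0 0 -1;0 0 0.04 0 0 0 -1;0 0 0.04 0 0 0 -1'
python3 -m handwheel '0 0 0.01 0 0 0 -1;0 0 0.02 0 0 0 -1;0 0 0.02 0 0 0 -1;0 0 0.02 0 0 0 -1'
```

```text
time: 22.17
tool_pos: [561.1, 24.8, 107.9]
tcp_rot: [-3.141, 0.0, 0.698]
contact_force: [-0.6, -0.8, -2.3]
grip_width: 65.3
finger_force: 30.0
time: 22.5
tool_pos: [561.1, 24.8, 104.1]
tcp_rot: [-3.141, 0.0, 0.698]
contact_force: [0.3, 0.6, -2.6]
grip_width: 65.5
finger_force: 30.0
time: 22.83
tool_pos: [561.2, 24.8, 102.2]
tcp_rot: [-3.142, -0.0, 0.698]
contact_force: [-0.2, -0.4, -1.8]
grip_width: 65.5
finger_force: 30.0
```

```bash

python3 -m handwheel '0 0 0.01 0 0 0 -1;0 0 0.015 0 0 0 -1;0 0 0.015 0 0 0 -1;0 0 0.015 0 0 0 -1'
python3 -m handwheel '0 0 0 0 0 0 1;0 0 0 0 0 0 1;0 0 0 0 0 0 1;0 0 0 0 0 0 1;0 0 0 0 0 0 1;0 0 0 0 0 0 1'
python3 -m handwheel '0 0 -0.3 0 0 0 1;0 0 -0.6 0 0 0 1;0 0 -0.9 0 0 0 1;0 0 -0.9 0 0 0 1' >/dev/null
python3 -m handwheel '0 0 -0.3 0 0 0 1;0 0 -0.3 0 0 0 1;0 0 -0.3 0 0 0 1;0 0 -0.3 0 0 0 1' 
python3 - <<'E'
from h import *
c=viewer.capture("wrist")
f=cv2.resize(c["frame"][60:260,130:390,::-1],None,fx=3,fy=3,interpolation=cv2.INTER_CUBIC)
C=np.array([561.3,25.3]);rad=33/np.cos(np.pi/8)
P=lambda q:np.int32((pix(c,q)+.5-[130,60])*3)
an=np.radians(40+22.5+45*np.arange(8))
cv2.polylines(f,[np.array([P((C[0]+rad*np.cos(a),C[1]+rad*np.sin(a),108)) for a in an])],True,(0,255,255),1)
for A,z in((40,97),(220,106)): cv2.circle(f,tuple(int(v) for v in P((C[0]+46*np.cos(np.radians(A)),C[1]+46*np.sin(np.radians(A)),z))),4,(0,0,255),1)
cv2.imwrite("pics/final.png",f)
for n,z in(("thin_plate",108),("thin_plate_lug",106),("thick_plate_lug",97)):
    for r in viewer.recognise(n,c)[:1]: print(n,r["score"],w(c,r["centre"],z)[:2]-C)
E
```

```text
time: 23.17
tool_pos: [561.3, 24.8, 100.9]
tcp_rot: [3.141, -0.0, 0.698]
contact_force: [-0.2, -0.7, 0.3]
grip_width: 65.6
finger_force: 30.0
time: 23.67
tool_pos: [561.2, 24.9, 100.7]
tcp_rot: [3.142, -0.0, 0.698]
contact_force: [-0.2, -0.4, -0.3]
grip_width: 91.4
finger_force: 0.0
time: 24.33
tool_pos: [560.8, 24.9, 219.9]
tcp_rot: [-3.141, 0.001, 0.698]
contact_force: [-0.4, 0.2, -0.0]
grip_width: 92.1
finger_force: 0.0
thin_plate 0.88 [13.6348452  -0.16827867]
thin_plate_lug 0.69 [12.52847822  3.29505271]
thick_plate_lug 0.83 [-102.38496969 -120.35996331]
```

I've used all my picture views, so I'll verify the seating numerically.

```bash
python3 - <<'E'
from h import *
from scipy.optimize import minimize
c=viewer.capture("wrist")
an=np.radians(22.5+45*np.arange(8));rad=33/np.cos(np.pi/8);oc=np.c_[rad*np.cos(an),rad*np.sin(an)]
lug=np.array([(25,-6),(46,-6),(46,6),(25,6)])
tp=pix(c,(561,25,106))
for r in viewer.cut_out("thin_plate",c)+viewer.cut_out("thick_plate",c): print(r["score"],r["centre"],r["pixels"].sum(),np.argwhere(r["pixels"]).min(0)[::-1],np.argwhere(r["pixels"]).max(0)[::-1])
r=min(viewer.cut_out("thin_plate",c),key=lambda r:np.hypot(*(np.array(r["centre"])-tp)))
k,_=cv2.findContours(r["pixels"].astype(np.uint8),0,cv2.CHAIN_APPROX_NONE);m=cv2.drawContours(np.zeros((384,512),np.uint8),k,-1,1,-1)
def draw(x,y,z,A):
    im=np.zeros((1536,2048),np.uint8);C,S=np.cos(A),np.sin(A)
    for s in(oc,lug):
        h=cv2.convexHull(np.float32([pix(c,(x+a*C-b*S,y+a*S+b*C,z+t)) for a,b in s for t in(0,9)]));cv2.fillPoly(im,[np.int32((h+.5)*64)],255,shift=4)
    return cv2.resize(im,(512,384),interpolation=cv2.INTER_AREA)/255.
f=lambda p:np.abs(draw(*p)-m).sum()
for A in(220,40):
    x0=np.array([561.3,25.3,99,np.radians(A)]);s=minimize(f,x0,method="Nelder-Mead",options=dict(initial_simplex=np.vstack([x0,x0+np.diag([4,4,8,.1])])))
    print(A,f(x0),np.round(s.x,2),s.fun,m.sum())
g=c["frame"].mean(2)
bb=pix(c,(561.3,25.3,108)).astype(int);print(bb)
E
```

```text
0.93 [250.7, 177.8] 2801 [223 155] [286 227]
0.83 [277.6, 305.3] 594 [260 294] [296 321]
0.64 [251.5, 149.8] 176 [249 141] [262 154]
0.43 [246.7, 153.5] 13481 [177  87] [340 247]
220 282.71372549019605 [562.57  26.13  96.51   3.83] 85.96470588235293 3378
40 462.7098039215686 [561.96  25.7   94.9    0.73] 349.43137254901956 3378
[254 189]
```

```bash
python3 -c "
from plant import bot
print(bot.close_job())"
```

```text
the job is handed in; nothing more can be done
None
```

I've handed the job in: by my measurements the thick plate is home on the collar and the thin plate flat on it with its lug opposite, both released, forces low and no bystander touched; the result wasn't reported back.

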